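Lock a ribbon spool on its stand with a retaining clip

ROBOT

A 6-joint arm with a two-finger parallel gripper is mounted at the origin on a cart in front of the work surface, level with it; the furniture and walls round the work are solid. World frame = base frame: x ahead of the robot, y to its left, z up, the work surface at z = 0. Lengths are in m, angles in rad, forces in N, time in s.
With the tool pointing down it reaches from about 0.35 to 0.775 m from the base axis. Payload 7.3 kg.
Tool frame: the origin (TCP) lies between the finger pads; the fingertips stand r.tips_ahead ahead of it and the grasp point (between the pads) lies 3 mm ahead of it (r.tips_ahead is the distance from the TCP to the fingertips, in m); z points along the fingers, y is the direction in which the jaws open and shut (so a half turn about z gives the same grasp; the last joint's range is limited). The gripper opens to 92 mm and grips with 3 to 60 N. Pads are 19 mm wide; open, the fingers measure 130 mm over their backs; the gripper's body (75 mm by 190 mm) begins 47 mm behind the grasp point.
Start: joints at [-1.262, 0.342, 1.524, -0, 1.275, -0.146], TCP at [0.231, -0.472, 0.249] pointing down, gripper open.
Joint ranges: [-2.53, 2.53], [-0.77, 2.02], [0.04, 2.7], [-1, 4.14], [0.28, 2.66], [-3.11, 3.11]. Speed limits (rad/s): [2.57, 2.57, 3.14, 3.14, 3.14, 3.14].

INTERFACE

Orientations are given as a unit quaternion [x, y, z, w].
In Python, from workcell import r gives the robot as it stands.
- The arm moves only by the tool arm_command, never from a script. Its arguments are lists of equal length, an entry for each row: "dp": the shift along the world's x, y, z in units of 300 mm (1.0 is 300 mm), a list of three; "dr": the turn, a rotation vector about the world's x, y, z in units of 90 degrees (1.0 is 90 degrees), a list of three. In form: {"dp": [[dx, dy, dz], ...], "dr": [[ax, ay, az], ...]}. A call has 1 to 20 rows; each row shifts and turns the pose as measured when the row begins; what a row does not reach is not made up. A row lasts 1/8 s, in which the tool goes at most 62.5 mm and 10.7 degrees, less where a joint would pass 70% of its speed; a pose out of reach is approached as far as the arm can. A call with a number of a shift or a turn outside -1 to 1 is refused whole. A call with a gripper value outside its range is refused whole. "hand" is the opening, from -1 (shut) to 1 (fully open), so that 0 is half open, set as the call begins (left out, the last holds). The fingers move at their own pace and stop on an object; "grip_force" is the grip in N (left out, the last holds). Time passes only in rows, so rows that do not move let the fingers close. It gives the time, the measured TCP pose, the force and the opening at its end, in the units of the state.
- r.get_state(): the state, without advancing time (a new reading comes with each control period).
- r.get_image(name): name is "scene" or "top"; returns the picture (384x512x3 uint8, red, green, blue); there is no depth.
- r.get_calibration(name): a dict with "K" (3x3 intrinsics, pixels), "k1" (the pictures are not rectified: a ray, as slopes to the right and down, at radius r is drawn at 1 + k1 r^2 times it, then the intrinsics apply), "R" (3x3) and "t" (3): a world point X has camera coordinates R X + t. Camera axes: x right, y down, z forward; pixel columns grow to the right and rows downward; lengths in m; the calibration is good to about 2 mm. A picture is of the moment at which its call begins. get_calibration takes no time and is no camera call.
- r.close_job(): hands the job in, once; it reports no verdict.
The state is a dict: "time": time; "joint_positions": joint angles; "qvel": joint speeds; "joint_efforts": joint torques, N m; "ee_pos": TCP position; "ee_rot": TCP orientation; "contact_force": force on the tool from outside, world axes, zero at the start; "wrist_torque": the same for the moment, N m; "finger_gap": finger opening in m.
Only numpy, scipy, OpenCV 4.12 (cv2) and the standard library are available. Lean on these libraries where they do the work, as an engineer would, in place of code of your own. Each camera call takes 0.05 s, during which the arm holds its last target. There are 200 camera calls.

TASK

Lock the ribbon spool onto its stand: pick up the loose open retaining clip by its tab, lay its jaws flat on the spool and push it sideways into the groove just above the spool until it snaps over the spindle and is fully home, then let go and move away. Feel for the height and push gently: never force the clip against the stand with more than about 20 N. Leave the other things on the counter where they are.

Things in the scene. Friction and masses are not known exactly. Their poses are not given: they have to be found in the camera images.
- stand: ribbon stand, fixed to the counter: round dark steel foot 100 mm across, upright steel spindle, on it a red ribbon spool 63 mm across, 24 mm high. Origin: centre of the foot's underside, on the spindle axis; z up. A small clamp screw reaches 40 mm out along its x, 28 mm up. The clip may come from any side.
- spool_top_nominal (a point): point on the spindle axis, fixed to the foot 94 mm above its underside: where the spool's flat top would nominally be. The true top is up to 16 mm higher or lower, unreported: feel for it. The groove starts level with the spool's top: neck 16 mm in diameter, 8 mm high, open all round; above it the spindle's head, 24 mm in diameter, 24 mm high.
- clip_bore (a point): centre of the bore of the loose dark steel retaining clip (about 0.08 kg), 3 mm above its underside, half-way through its 6 mm plate; on the spindle axis when the clip is home. x points out of the open mouth (the way to push), z up. Home, the plate stops hard against the neck.
- clip_mouth (a point): midway between the clip's two jaw teeth, 6.1 mm ahead of the bore centre (+x), same axes. The sprung jaws are 31 mm over their outsides; their tips flare out and end 14 mm ahead of this point. The 13 mm gap between the teeth springs open over the neck; the jaws meet it 12 mm before home and snapping over takes roughly 3 to 8 N.
- clip_tab (a point): centre of the clip's upright grip tab, 23 mm above the clip's underside and 48 mm behind the bore centre (-x). The tab is 26 mm long along x, 10 mm thick along y and 46 mm high from the underside; grip it across its 10 mm from above. Same axes as clip_bore.
- tin: bystander: round sweet tin, 69 mm across, 42 mm high; origin at the centre of its underside
- ballotin: bystander: small white gift box with a red ribbon bow, 52x65x72 mm; origin at the centre of its underside
- gold_spool: bystander: loose spool of gold ribbon lying flat, 57 mm across, 20 mm high; origin at the centre of its underside
Mind the look-alikes: they are no part of the job. Of the things like the part that bears clip_bore, leave any that is red; of the rest the smaller one is meant. There is more than one size of the stand; the job needs the larger.

How it is judged:
On the way, in this order (a step that is already met when the one before it is completed fails the run):
1. the clip is held off the counter in the fingers (height (world z) of clip_bore above 0.03 m and contact force between the fingers and clip above 1 N), for 0.2 s.
2. the clip is home in the groove (horizontal distance between clip_bore and stand below 0.0035 m and z of clip_bore in the frame of stand between 0.079 and 0.117 m), for 0.2 s.
At the end, for the whole second after the job is handed in: the clip sits in the groove, its bore centre within 3.5 mm of the spindle axis and 79 to 117 mm above the stand's underside, level within 0.2 rad, released and at rest (all of step 2 and angle between clip_bore's own z axis and vertical below 0.2 rad and linear speed of clip below 0.02 m/s); the robot touches nothing.
It fails at once if the clip is forced against the stand with more than 22 N (contact force between clip and stand above 22 N).
It fails at once if a bystander is moved by more than 20 mm (distance of any of tin, ballotin, gold_spool from where it was at the start of the episode above 0.02 m).
It also fails if it takes over 54 s, if anything falls off the work surface, if the arm or the gripper's body presses on something with over 40 N, if the wrist force passes 120 N, or if a joint passes its speed limit or range.

## Working session

There is one attempt and no reset: what is moved stays moved. The work goes in short steps, Python scripts to look and compute and a tool call to move; the robot and the scene stay as the last step left them, time stands still between calls to the robot, and variables do not carry over. Pictures are saved under pics/ and viewed, about 8 in all and at most 12, crops included, and the job is handed in when it is done.

Besides the shell and the picture viewer there is one more tool, called after "Emit:" in YAML: its name, and indented under it one key for each argument. arm_command: Moves the arm, as the interface text tells. Shifts and turns lie within -1 to 1; 1 stands for 300 mm of shift or 90 degrees of turn. Its arguments: {"type":"object","properties":{"dp":{"type":"array","items":{"type":"array","items":{"type":"number","minimum":-1,"maximum":1}}},"dr":{"type":"array","items":{"type":"array","items":{"type":"number","minimum":-1,"maximum":1}}},"hand":{"type":"number"},"grip_force":{"type":"number"}},"required":["dp","dr"]}

```bash
mkdir -p pics; cat > h.py <<'E'
import numpy as np, cv2
from workcell import r
def snap(n,f):
    im=r.get_image(n); cv2.imwrite(f'pics/{f}.png',cv2.cvtColor(im,cv2.COLOR_RGB2BGR)); return im
def ray(n,u,v):
    c=r.get_calibration(n);K=np.array(c['K']);R=np.array(c['R']);t=np.array(c['t'])
    p=cv2.undistortPoints(np.array([[[u,v]]],float),K,np.array([c['k1'],0,0,0.]))[0,0]
    return -R.T@t, R.T@np.array([p[0],p[1],1])
def onz(n,u,v,z):
    o,d=ray(n,u,v); return o+d*(z-o[2])/d[2]
def proj(n,X):
    c=r.get_calibration(n);K=np.array(c['K']);R=np.array(c['R']);t=np.array(c['t'])
    return cv2.projectPoints(np.array([X],float),cv2.Rodrigues(R)[0],t,K,np.array([c['k1'],0,0,0.]))[0][0,0]
E
python3 - <<'E'
from h import *
a=snap('top','t0');b=snap('scene','s0')
for n in('top','scene'):
    c=r.get_calibration(n);print(n,c['k1'],np.array(c['K'])[0,0],ray(n,256,192))
print(r.get_state(),r.tips_ahead)
for n,i in(('t0',a),('s0',b)): cv2.imwrite(f'pics/{n}b.png',cv2.resize(cv2.cvtColor(i,cv2.COLOR_RGB2BGR),(800,600),interpolation=cv2.INTER_CUBIC))
E
```

```text
top -0.08800083646253955 391.2764454197009 (array([0.4467185 , 0.01099565, 1.3496773 ]), array([ 0.09668966, -0.03838249, -0.99467604]))
scene 0.06454738056072096 456.97286920977604 (array([-0.35199244, -0.69899791,  0.88024053]), array([ 0.66970929,  0.49143145, -0.55682989]))
{'time': 0.1, 'joint_positions': array([-1.26199964e+00,  3.42676601e-01,  1.52490648e+00,  1.48694902e-05,
        1.27538511e+00, -1.46023092e-01]), 'qvel': array([ 0.0007994 , -0.00076732, -0.0018437 ,  0.00054106, -0.00019044,
       -0.00060781]), 'joint_efforts': array([ 1.74347035e-03, -4.32004595e+01, -2.44694245e+01,  7.18561420e-02,
        5.25646994e-02, -6.47412730e-05]), 'ee_pos': array([ 0.23054701, -0.47131308,  0.24810745]), 'ee_rot': array([ 9.74253875e-01,  2.25452688e-01, -4.88259734e-05, -6.86071713e-04]), 'contact_force': array([ 0.50081593, -0.85583802,  0.19597158]), 'wrist_torque': array([-0.00787263, -0.04373012,  0.00879897]), 'finger_gap': 0.09191261253952478} 0.022
```

View pics/t0b.png

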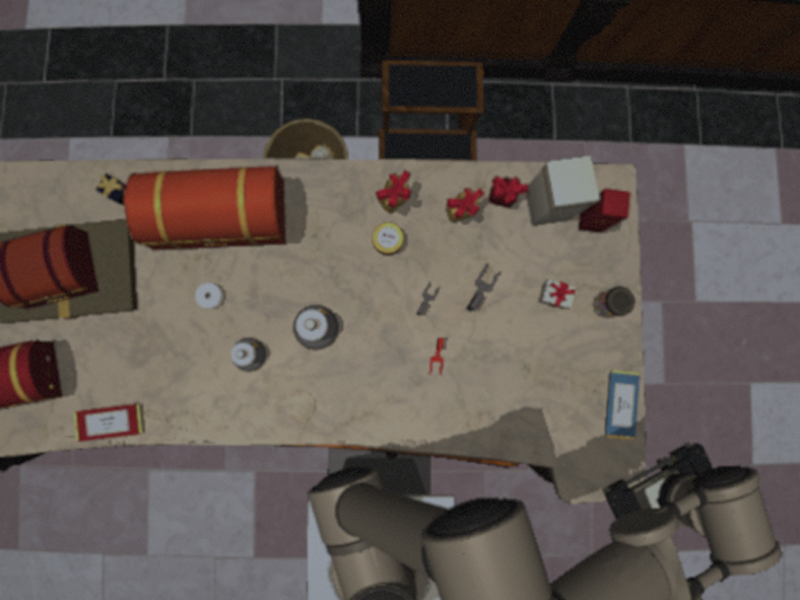

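View pics/s0b.png

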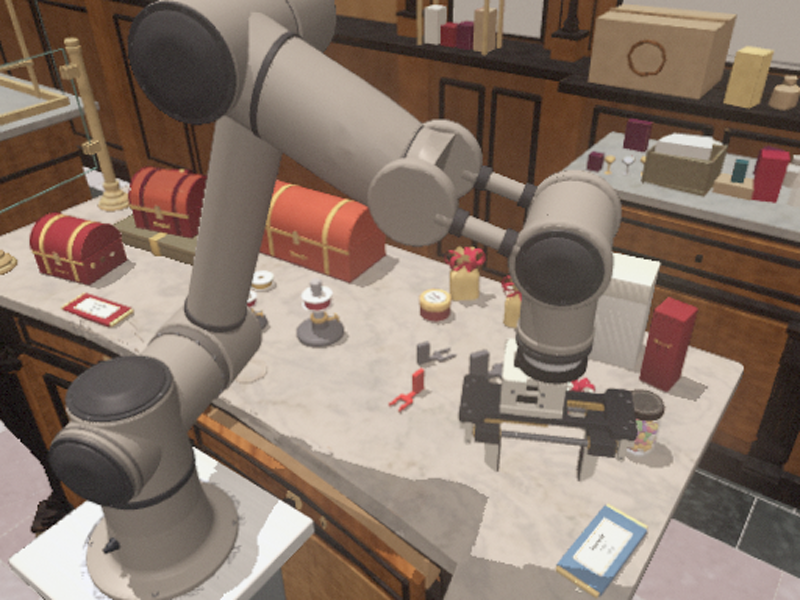

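The top view shows the large stand at about (316,327) and the small dark clip at about (428,300), tab toward the lower left and jaws toward the upper right. The scene view shows the same clip at (430,352) and the stand at (320,315). All positions are in 800x600 pixels. Next I'll zoom in on both.

```bash
python3 - <<'E'
from h import *
a=cv2.imread('pics/t0.png');b=cv2.imread('pics/s0.png')
def crop(i,x,y,w,h,s): return cv2.resize(i[y:y+h,x:x+w],(w*s,h*s),interpolation=cv2.INTER_CUBIC)
# top clip 255..305,170..210 ; top stand 180..230 ; scene clip ; scene stand
o=np.vstack([np.hstack([crop(a,255,170,50,36,8),crop(a,180,188,50,36,8)]),np.hstack([crop(b,255,210,50,36,8),crop(b,180,175,50,36,8)])])
cv2.imwrite('pics/z.png',o)
g=cv2.cvtColor(a,cv2.COLOR_BGR2HSV)
m=(g[...,2]<110).astype(np.uint8)
n,l,s,c=cv2.connectedComponentsWithStats(m[170:232,180:330])
for k in range(1,n):
    if s[k,4]>25: print(s[k]+[180,170,0,0,0],c[k]+[180,170])
E
```

```text
[298 170  22  30 233] [307.39484979 185.90128755]
[266 181  15  21 119] [272.56302521 192.16806723]
[187 195  33  29 411] [205.44525547 209.99756691]
```

View pics/z.png

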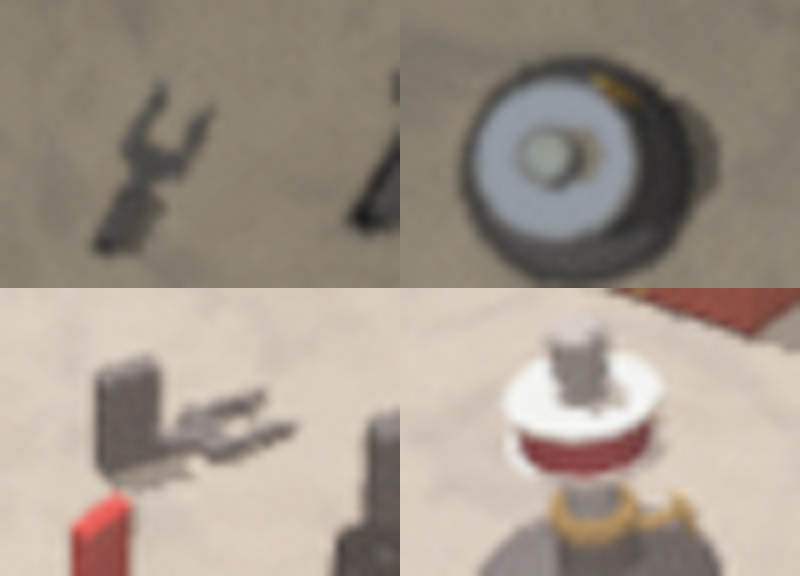

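```bash
python3 - <<'E'
from h import *
T=lambda x,y,ox,oy,cx=0,cy=0:(ox+(x-cx)/8-.44,oy+(y-cy)/8-.44)
tc=lambda x,y:T(x,y,255,170); ts=lambda x,y:T(x,y,180,188,400,0)
sc=lambda x,y:T(x,y,255,210,0,288); ss=lambda x,y:T(x,y,180,175,400,288)
def tri(a,b):
    o1,d1=ray('top',*a);o2,d2=ray('scene',*b)
    s=np.linalg.lstsq(np.c_[d1,-d2],o2-o1,rcond=None)[0]
    p=o1+s[0]*d1;q=o2+s[1]*d2; return (p+q)/2,np.linalg.norm(p-q)
print('foot',[onz('top',*ts(576,169),z) for z in(0.006,.012)])
print('headtop',tri(ts(547,155),ss(578,327)))
print('flange',tri(ts(553,158),ss(583,390)))
for z in(.09,.094,.1,.11):
  p=onz('top',*ts(553,158),z);print(z,p[:2],np.linalg.norm(onz('top',*ts(635,158),z)-onz('top',*ts(471,158),z)), 'head',onz('top',*ts(547,155),z+.032)[:2])
tip=[onz('top',*tc(*q),.005) for q in((161,85),(209,108))]
print('tips',tip,np.linalg.norm(tip[0]-tip[1]))
print('bs tips',[onz('scene',*sc(*q),.005)[:2] for q in((265,397),(293,428))])
for q in((104,246),(128,186),(148,196)): print('tabtop',onz('top',*tc(*q),.046)[:2])
for q in((97,372),(155,358)): print('tab scene',onz('scene',*sc(*q),.046)[:2])
print(onz('top',*tc(152,178),.006)[:2])
E
```

```text
foot [array([0.51870975, 0.14592757, 0.006     ]), array([0.51838828, 0.14532506, 0.012     ])]
headtop (array([0.51729676, 0.14562603, 0.12654709]), np.float64(0.0010684165437357903))
flange (array([0.51775785, 0.14656245, 0.09675552]), np.float64(0.0013028977566710354))
0.09 [0.51858337 0.14680978] 0.0659805261679717 head [0.51792139 0.14573058]
0.094 [0.51835517 0.14637851] 0.06577101052017612 head [0.51768939 0.14529159]
0.1 [0.51801287 0.14573161] 0.06545673704848272 head [0.51734141 0.1446331 ]
0.11 [0.51744237 0.14465345] 0.06493294792899368 head [0.51676143 0.14353562]
tips [array([ 0.61901231, -0.10571002,  0.005     ]), array([ 0.60910256, -0.12655657,  0.005     ])] 0.02308206357186245
bs tips [array([ 0.61439117, -0.10966689]), array([ 0.60405124, -0.12889305])]
tabtop [ 0.54573752 -0.07807527]
tabtop [ 0.571003   -0.08816962]
tabtop [ 0.56684192 -0.09656191]
tab scene [ 0.54648548 -0.07729983]
tab scene [ 0.56597379 -0.09040282]
[ 0.5783496  -0.10161175]
```

Emit:
arm_command:
  dp:
    - [0.108,0.129,-0.02]
    - [0.108,0.129,-0.02]
    - [0.108,0.129,-0.02]
    - [0.108,0.129,-0.02]
    - [0.108,0.129,-0.03]
    - [0.108,0.129,-0.03]
    - [0.108,0.129,-0.03]
    - [0.108,0.129,-0.03]
    - [0.108,0.129,-0.03]
    - [0.108,0.129,-0.03]
    - [0,0,0]
  dr:
    - [0,0,-0.06]
    - [0,0,-0.06]
    - [0,0,-0.06]
    - [0,0,-0.06]
    - [0,0,-0.06]
    - [0,0,-0.06]
    - [0,0,-0.06]
    - [0,0,-0.06]
    - [0,0,-0.06]
    - [0,0,-0.06]
    - [0,0,0]
  hand: 0
  grip_force: 25

```text
time: 1.48
ee_pos: [0.5609, -0.0704, 0.1637]
ee_rot: [0.966, -0.258, -0.002, -0.002]
contact_force: [0.5, -0.4, -0.1]
finger_gap: 0.0459
```

Emit:
arm_command:
  dp:
    - [-0.02,-0.049,-0.12]
    - [0,0,-0.12]
    - [0,0,0]
  dr:
    - [0,0,0.027]
    - [0,0,0]
    - [0,0,0]

```text
time: 1.85
ee_pos: [0.5537, -0.0863, 0.0903]
ee_rot: [0.972, -0.236, -0.002, -0.001]
contact_force: [-0.9, -0.2, -0.6]
finger_gap: 0.0459
```

```bash
python3 - <<'E'
from h import *
s=r.get_state();print(s['ee_pos'],s['ee_rot'],s['contact_force'])
a=snap('top','t1');b=snap('scene','s1')
a=cv2.imread('pics/t1.png');b=cv2.imread('pics/s1.png')
def crop(i,x,y,w,h,s): return cv2.resize(i[y:y+h,x:x+w],(w*s,h*s),interpolation=cv2.INTER_CUBIC)
cv2.imwrite('pics/z1.png',np.hstack([crop(a,235,150,66,80,6),crop(b,240,180,66,80,6)]))
g=np.array(s['ee_pos']);print([proj('scene',g+[0,0,-.022]),proj('top',g+[0,0,-.022])])
E
```

```text
[ 0.55369619 -0.08634899  0.09025696] [ 0.97180548 -0.23577112 -0.0022258  -0.00106934] [-0.8819661  -0.15728134 -0.64717217]
[array([270.53723071, 213.92663464]), array([270.52816825, 197.40192376])]
```

View pics/z1.png

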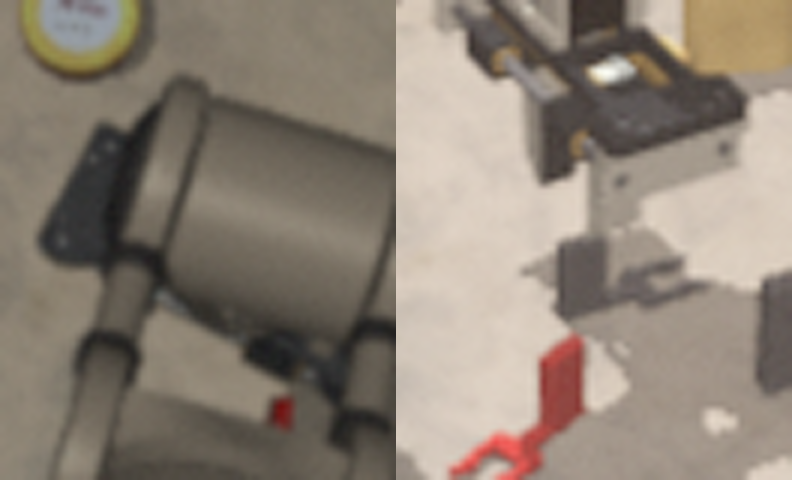

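The arm is above the tab and lined up: the tab is at crop (580,275), with the near finger above it. Next I'll descend and grip.

Emit:
arm_command:
  dp:
    - [0.004,0.004,-0.07]
    - [0,0,-0.07]
    - [0,0,-0.05]
    - [0,0,0]
  dr:
    - [0,0,0]
    - [0,0,0]
    - [0,0,0]
    - [0,0,0]

```text
time: 2.45
ee_pos: [0.5612, -0.0878, 0.0421]
ee_rot: [0.972, -0.236, 0.007, -0.0]
contact_force: [0.1, -0.3, 0.6]
finger_gap: 0.0461
```

Emit:
arm_command:
  dp:
    - [0,0,0]
    - [0,0,0]
    - [0,0,0]
    - [0,0,0]
    - [0,0,0]
    - [0,0,0]
  dr:
    - [0,0,0]
    - [0,0,0]
    - [0,0,0]
    - [0,0,0]
    - [0,0,0]
    - [0,0,0]
  hand: -1
  grip_force: 25

```text
time: 3.2
ee_pos: [0.5627, -0.0883, 0.0449]
ee_rot: [0.972, -0.236, 0.009, -0.0]
contact_force: [0.8, 0.3, 0.0]
finger_gap: 0.0094
```

```bash
python3 - <<'E'
from h import *
s=r.get_state()
for k,v in s.items(): print(k,np.round(v,4))
E
```

```text
time 3.2
joint_positions [-0.291   0.6465  1.6473  0.0023  0.8289  1.7546]
qvel [-0.0001  0.0003  0.0005  0.0016 -0.     -0.0021]
joint_efforts [ 1.96000e-02 -5.15921e+01 -1.79562e+01  3.07000e-02 -1.58000e-01
  9.00000e-04]
ee_pos [ 0.5627 -0.0883  0.0449]
ee_rot [ 9.717e-01 -2.359e-01  9.500e-03 -4.000e-04]
contact_force [0.7572 0.2882 0.0148]
wrist_torque [ 0.0982 -0.0257  0.0109]
finger_gap 0.0094
```

Emit:
arm_command:
  dp:
    - [0,0,0]
    - [0,0,0]
    - [-0.012,0.004,-0.02]
    - [-0.012,0.004,-0.025]
  dr:
    - [0,0,0]
    - [0,0,0]
    - [0.002,0.006,0]
    - [0.001,0.006,0]
  hand: -0.3

```text
time: 3.7
ee_pos: [0.5554, -0.0859, 0.031]
ee_rot: [0.972, -0.236, -0.0, -0.0]
contact_force: [-0.0, -0.4, 0.2]
finger_gap: 0.0318
```

Now it's exactly in place, so I'll grip.

Emit:
arm_command:
  dp:
    - [0,0,0]
    - [0,0,0]
    - [0,0,0]
    - [0,0,0]
  dr:
    - [0,0,0]
    - [0,0,0]
    - [0,0,0]
    - [0,0,0]
  hand: -1
  grip_force: 30

```text
time: 4.2
ee_pos: [0.5547, -0.0856, 0.03]
ee_rot: [0.972, -0.236, -0.001, -0.0]
contact_force: [0.4, 0.4, -0.7]
finger_gap: 0.01
```

Emit:
arm_command:
  dp:
    - [0,0,0.05]
    - [0,0,0.1]
    - [0,0,0.15]
    - [0,0,0.15]
    - [0,0,0]
  dr:
    - [0,0,0]
    - [0,0,0]
    - [0,0,0]
    - [0,0,0]
    - [0,0,0]

```text
time: 4.82
ee_pos: [0.5545, -0.0856, 0.1733]
ee_rot: [0.972, -0.236, 0.0, -0.0]
contact_force: [1.1, -0.6, -1.1]
finger_gap: 0.0099
```

Emit:
arm_command:
  dp:
    - [-0.08,0.128,0]
    - [-0.08,0.128,0]
    - [-0.08,0.128,0]
    - [-0.08,0.128,0]
    - [-0.08,0.128,0]
    - [-0.08,0.128,0]
    - [0,0,0]
    - [0,0,0]
  dr:
    - [0,0,0.05]
    - [0,0,0.05]
    - [0,0,0.05]
    - [0,0,0.05]
    - [0,0,0.05]
    - [0,0,0.05]
    - [0,0,0]
    - [0,0,0]

```text
time: 5.82
ee_pos: [0.4023, 0.15, 0.1719]
ee_rot: [1.0, 0.004, -0.002, -0.0]
contact_force: [0.1, -0.3, -1.4]
finger_gap: 0.0097
```

Emit:
arm_command:
  dp:
    - [0,-0.014,-0.06]
    - [0,0,-0.06]
    - [0,0,0]
    - [0,0,0]
  dr:
    - [0,0.002,-0.005]
    - [0,0,0]
    - [0,0,0]
    - [0,0,0]

```text
time: 6.32
ee_pos: [0.4046, 0.1428, 0.1353]
ee_rot: [1.0, -0.003, -0.003, -0.0]
contact_force: [0.2, -0.2, -0.1]
finger_gap: 0.0093
```

```bash
python3 - <<'E'
from h import *
s=r.get_state();print(s['ee_pos'],s['ee_rot'],s['contact_force'])
a=snap('top','t2');b=snap('scene','s2')
a=cv2.imread('pics/t2.png');b=cv2.imread('pics/s2.png')
def crop(i,x,y,w,h,s): return cv2.resize(i[y:y+h,x:x+w],(w*s,h*s),interpolation=cv2.INTER_CUBIC)
cv2.imwrite('pics/z2.png',np.hstack([crop(a,175,180,50,64,8),crop(b,170,160,50,64,8)]))
E
```

```text
[0.40464406 0.14275397 0.13534047] [ 9.99991916e-01 -3.04528329e-03 -2.62405495e-03 -9.44782045e-05] [ 0.19649808 -0.19507163 -0.07619664]
```

View pics/z2.png

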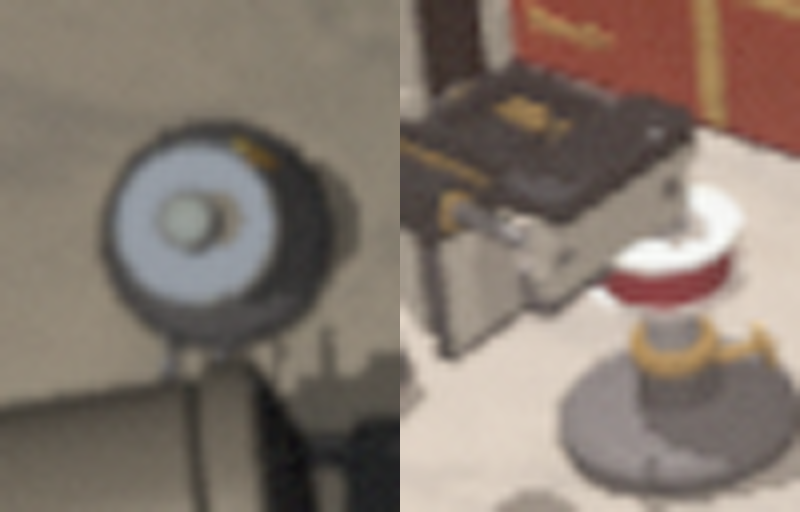

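```bash
python3 - <<'E'
from h import *
P=lambda x,y,z:onz('top',175+x/8-.44,180+y/8-.44,z).round(4)
print(P(172,345,.108),P(222,345,.108),'fl',P(196,221,.096),'head',P(190,220,.128), 'left edge',P(115,221,.096),P(277,221,.096))
E
```

```text
[0.4688 0.1524 0.108 ] [0.469  0.1327 0.108 ] fl [0.5186 0.145  0.096 ] head [0.5172 0.1439 0.128 ] left edge [0.5185 0.1774 0.096 ] [0.5188 0.1125 0.096 ]
```

Emit:
arm_command:
  dp:
    - [0.019,0.007,0.01]
    - [0.019,0,0]
    - [0.019,0,0]
    - [0.019,0,0]
    - [0.019,0,0]
    - [0,0,0]
  dr:
    - [0,-0.003,-0.003]
    - [0,0,0]
    - [0,0,0]
    - [0,0,0]
    - [0,0,0]
    - [0,0,0]

```text
time: 7.18
ee_pos: [0.4362, 0.1454, 0.1398]
ee_rot: [1.0, -0.005, 0.001, -0.0]
contact_force: [0.0, -0.1, -0.5]
finger_gap: 0.0097
```

Emit:
arm_command:
  dp:
    - [0,0,-0.007]
    - [0,0,-0.007]
    - [0,0,-0.007]
    - [0,0,-0.004]
    - [0,0,-0.004]
  dr:
    - [0,0,0.006]
    - [0,0,0]
    - [0,0,0]
    - [0,0,0]
    - [0,0,0]

```text
time: 7.8
ee_pos: [0.4355, 0.1454, 0.1302]
ee_rot: [1.0, -0.0, 0.001, -0.0]
contact_force: [-0.4, 0.8, -1.0]
finger_gap: 0.0101
```

```bash
python3 - <<'E'
from h import *
s=r.get_state();print(s['ee_pos'],s['ee_rot'],s['contact_force'],s['wrist_torque'])
E
```

```text
[0.43548419 0.14538809 0.13024603] [ 9.99999520e-01 -1.49942480e-04  9.15041853e-04 -3.16355234e-04] [-0.42129143  0.76452308 -1.01170741] [0.08001306 0.0525362  0.03918882]
```

Emit:
arm_command:
  dp:
    - [0,0,-0.003]
    - [0,0,-0.003]
  dr:
    - [0,0,0]
    - [0,0,0]

```text
time: 8.05
ee_pos: [0.4355, 0.1454, 0.1283]
ee_rot: [1.0, -0.0, 0.001, -0.0]
contact_force: [-0.4, 0.6, -1.2]
finger_gap: 0.0103
```

Emit:
arm_command:
  dp:
    - [0,0,-0.003]
    - [0,0,-0.003]
  dr:
    - [0,0,0]
    - [0,0,0]

```text
time: 8.3
ee_pos: [0.4355, 0.1454, 0.1266]
ee_rot: [1.0, -0.0, 0.001, -0.0]
contact_force: [-3.0, 0.1, 6.9]
finger_gap: 0.0093
```

Emit:
arm_command:
  dp:
    - [0,0,0.0015]
    - [0,0,0]
  dr:
    - [0,0,0]
    - [0,0,0]

```text
time: 8.55
ee_pos: [0.4356, 0.1454, 0.1272]
ee_rot: [1.0, -0.0, 0.001, -0.0]
contact_force: [0.1, -0.3, -0.6]
finger_gap: 0.0098
```

```bash
python3 - <<'E'
from h import *
s=r.get_state();print(s['ee_pos'],s['ee_rot'],s['contact_force'],s['wrist_torque'])
E
```

```text
[0.43559464 0.14540775 0.12717845] [ 9.99999202e-01 -1.82066619e-04  1.19524268e-03 -3.65228587e-04] [ 0.09262413 -0.29440442 -0.55521898] [0.0174053  0.07508247 0.00357268]
```

Emit:
arm_command:
  dp:
    - [0,-0.0005,0.002]
    - [0.01,0,0]
    - [0.01,0,0]
    - [0.01,0,0]
  dr:
    - [0,0,0]
    - [0,0,0]
    - [0,0,0]
    - [0,0,0]

```text
time: 9.05
ee_pos: [0.4451, 0.1452, 0.1277]
ee_rot: [1.0, -0.0, 0.001, -0.0]
contact_force: [0.3, 0.5, -2.2]
finger_gap: 0.0097
```

Emit:
arm_command:
  dp:
    - [0.01,0,0]
    - [0.01,0,0]
  dr:
    - [0,0,0]
    - [0,0,0]

```text
time: 9.3
ee_pos: [0.4517, 0.1452, 0.1276]
ee_rot: [1.0, -0.0, 0.001, -0.0]
contact_force: [-0.2, 0.1, -0.4]
finger_gap: 0.0098
```

Emit:
arm_command:
  dp:
    - [0.006,0,0]
    - [0.006,0,0]
  dr:
    - [0,0,0]
    - [0,0,0]

```text
time: 9.55
ee_pos: [0.4553, 0.1453, 0.1275]
ee_rot: [1.0, -0.0, 0.001, -0.0]
contact_force: [-1.9, 0.6, -0.3]
finger_gap: 0.0098
```

Emit:
arm_command:
  dp:
    - [0.005,0,0.0005]
    - [0.005,0,0]
  dr:
    - [0,0,0]
    - [0,0,0]

```text
time: 9.8
ee_pos: [0.4564, 0.1453, 0.1273]
ee_rot: [1.0, -0.0, -0.002, -0.0]
contact_force: [-8.4, 1.1, 6.4]
finger_gap: 0.0101
```

Emit:
arm_command:
  dp:
    - [0.005,0,0]
    - [0.005,0,0]
  dr:
    - [0,0,0]
    - [0,0,0]

```text
time: 10.05
ee_pos: [0.4566, 0.1454, 0.1276]
ee_rot: [1.0, 0.0, -0.005, 0.0]
contact_force: [-7.0, -0.1, 6.0]
finger_gap: 0.0098
```

Emit:
arm_command:
  dp:
    - [-0.004,0,0.001]
    - [0,0,0]
  dr:
    - [0,-0.005,0]
    - [0,0,0]

```text
time: 10.3
ee_pos: [0.4555, 0.1454, 0.1281]
ee_rot: [1.0, 0.0, -0.0, -0.0]
contact_force: [-1.4, 0.4, -0.9]
finger_gap: 0.0099
```

```bash
python3 - <<'E'
from h import *
s=r.get_state();print(s['ee_pos'],s['ee_rot'],s['contact_force'],s['wrist_torque'])
a=snap('top','t3');b=snap('scene','s3')
a=cv2.imread('pics/t3.png');b=cv2.imread('pics/s3.png')
def crop(i,x,y,w,h,s): return cv2.resize(i[y:y+h,x:x+w],(w*s,h*s),interpolation=cv2.INTER_CUBIC)
cv2.imwrite('pics/z3.png',np.hstack([crop(a,182,188,33,45,12),crop(b,182,165,33,45,12)]))
E
```

```text
[0.45554611 0.1454072  0.1281149 ] [ 9.99999951e-01  1.94804715e-04 -2.41616864e-04 -3.11475339e-05] [-1.425717    0.38629484 -0.86136754] [0.1028914  0.3202782  0.03039517]
```

View pics/z3.png

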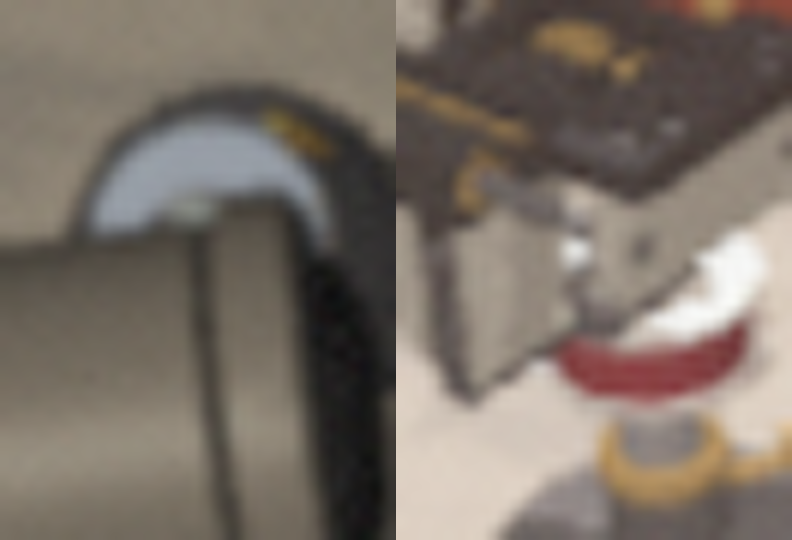

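Emit:
arm_command:
  dp:
    - [0.005,0,0]
    - [0.006,0,0]
  dr:
    - [0,-0.002,0]
    - [0,-0.003,0]

```text
time: 10.65
ee_pos: [0.4575, 0.1453, 0.1274]
ee_rot: [1.0, 0.0, 0.002, 0.0]
contact_force: [-4.9, 0.4, 0.1]
finger_gap: 0.0096
```

Emit:
arm_command:
  dp:
    - [0.007,0,0]
    - [0.007,0,0]
  dr:
    - [0,-0.003,0]
    - [0,-0.003,0]

```text
time: 10.9
ee_pos: [0.4615, 0.1452, 0.127]
ee_rot: [1.0, 0.0, 0.006, 0.0]
contact_force: [-2.0, 0.4, -1.6]
finger_gap: 0.01
```

Emit:
arm_command:
  dp:
    - [0.006,0,0.001]
    - [0.006,0,0]
  dr:
    - [0,0.005,0]
    - [0,0,0]

```text
time: 11.15
ee_pos: [0.4671, 0.1453, 0.1279]
ee_rot: [1.0, 0.0, 0.004, 0.0]
contact_force: [-0.5, -0.4, -1.6]
finger_gap: 0.0099
```

Emit:
arm_command:
  dp:
    - [0.006,0,0]
    - [0.006,0,0]
  dr:
    - [0,-0.001,0]
    - [0,-0.001,0]

```text
time: 11.4
ee_pos: [0.4682, 0.1452, 0.1278]
ee_rot: [1.0, 0.0, 0.002, 0.0]
contact_force: [-10.6, -0.1, 5.3]
finger_gap: 0.0101
```

Emit:
arm_command:
  dp:
    - [0.006,0,0]
    - [0.006,0,0]
  dr:
    - [0,-0.002,0]
    - [0,-0.002,0]

```text
time: 11.65
ee_pos: [0.4682, 0.1452, 0.1276]
ee_rot: [1.0, 0.0, 0.001, 0.001]
contact_force: [-8.3, 0.7, 4.2]
finger_gap: 0.01
```

Emit:
arm_command:
  dp:
    - [-0.003,0,0]
    - [0,0,0]
  dr:
    - [0,0,0]
    - [0,0,0]

```text
time: 11.9
ee_pos: [0.4678, 0.1452, 0.1279]
ee_rot: [1.0, 0.0, 0.002, 0.001]
contact_force: [-0.4, -0.6, -1.5]
finger_gap: 0.0099
```

Emit:
arm_command:
  dp:
    - [0,0,0]
    - [0,0,0]
    - [0,0,0]
  dr:
    - [0,0,0]
    - [0,0,0]
    - [0,0,0]
  hand: -0.3

```text
time: 12.28
ee_pos: [0.4694, 0.1451, 0.1284]
ee_rot: [1.0, 0.0, 0.004, 0.0]
contact_force: [0.3, 0.2, -0.2]
finger_gap: 0.0308
```

Emit:
arm_command:
  dp:
    - [0,0,0.03]
    - [0,0,0.06]
    - [0,0,0.1]
    - [0,0,0.1]
    - [-0.05,-0.15,0.05]
    - [-0.05,-0.15,0.05]
    - [-0.05,-0.15,0]
    - [0,-0.15,0]
    - [0,-0.15,0]
    - [0,0,0]
    - [0,0,0]
  dr:
    - [0,0,0]
    - [0,0,0]
    - [0,0,0]
    - [0,0,0]
    - [0,0,0]
    - [0,0,0]
    - [0,0,0]
    - [0,0,0]
    - [0,0,0]
    - [0,0,0]
    - [0,0,0]

```text
time: 13.65
ee_pos: [0.4235, -0.0859, 0.2563]
ee_rot: [1.0, 0.001, 0.009, 0.002]
contact_force: [-0.6, 0.5, 0.5]
finger_gap: 0.0318
```

```bash
python3 - <<'E'
from h import *
a=snap('top','t4');b=snap('scene','s4')
a=cv2.imread('pics/t4.png');b=cv2.imread('pics/s4.png')
def crop(i,x,y,w,h,s): return cv2.resize(i[y:y+h,x:x+w],(w*s,h*s),interpolation=cv2.INTER_CUBIC)
cv2.imwrite('pics/z4.png',np.hstack([crop(a,175,180,50,64,8),crop(b,170,160,50,64,8)]))
E
```

```text
(no output)
```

View pics/z4.png

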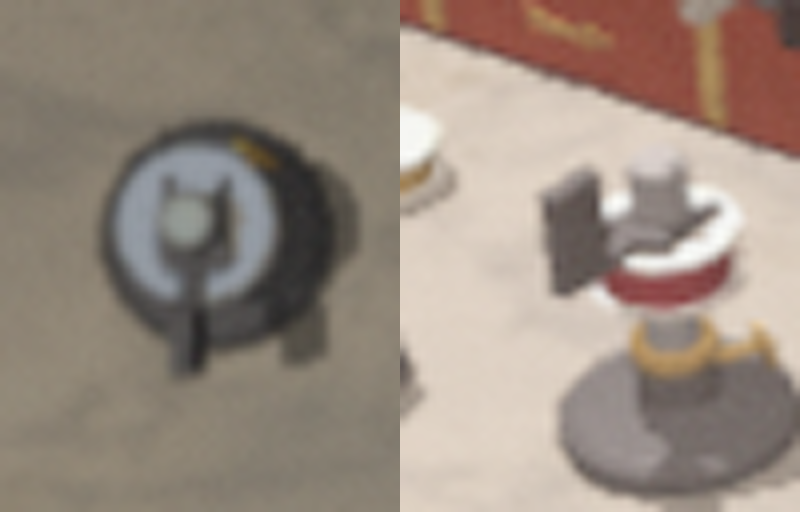

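The last view shows the clip seated in the groove. The jaws straddle the neck at crop (168–228,180), the tab sits behind at (188,345), and the gripper is well clear. I'm handing it in.

```bash
python3 - <<'E'
from h import *
print(r.get_state()['time'], r.close_job())
E
```

```text
the job is handed in; nothing more can be done
13.75 None
```

The clip is on the larger stand and looks fully home; I handed the job in at 13.75 s, and it reports no verdict.

- **Pick-up:** I took the smaller dark clip by its tab. The first descent drifted about 7 mm and gripped too high, so I opened the fingers, corrected and gripped again.
- **Finding the height:** Lowering the jaws onto the spool met it at about 97 mm, with a reading of about 7 N.
- **Pushing in:** The first push stalled at 8.4 N when the tool pitched and the jaws pressed down. I backed off, levelled it and pushed again. The clip then slid over the neck and stopped hard after about 11.7 mm, against 12 mm expected. A second push did not move it.
- **Forces:** The highest push reading was 10.6 N, about 12 N counting the vertical part. I only read the force between moves, so brief peaks were not seen.
- **Last checks:** After release, both camera views show the jaws around the neck and the clip resting on the spool. The tab may droop a few degrees, which I judged by eye to be well under the 0.2 rad limit. The gripper was well clear and its force reading was near zero. I did not measure the bystanders' positions at the end, but the gripper did not go near them.

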